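# Feel for the knife case's hidden catch and press it

### The arm

A 6-joint arm with a two-finger parallel gripper is mounted at the origin on the work surface. World frame = base frame: x ahead of the robot, y to its left, z up, the work surface at z = 0. Lengths are in m, angles in rad, forces in N, time in s.
With the tool pointing down it reaches from about 0.35 to 0.775 m from the base axis. Payload 5.5 kg.
Tool frame: the origin (TCP) lies midway between the tips of the shut fingers; the grasp point (between the pads) lies 19 mm behind it (env.tcp_to_grasp is the distance from the TCP to the grasp point, in m); z points along the fingers, x is the direction in which the jaws open and shut, and the axes are right-handed (so a half turn about z gives the same grasp; the last joint's range is limited). The gripper opens to 85 mm and grips with 20 to 120 N. Pads are 22 mm wide; open, the fingers measure 114 mm over their backs; the gripper's body (76 mm by 85 mm) begins 54 mm behind the grasp point. The pads swing forward as they close: fully open they stand 13 mm farther back than shut.
Start: joints at [1.099, 0.313, 0.046, 1.304, 0, 1.431], TCP at [0.187, 0.544, 0.231] pointing down, gripper open.
Joint ranges: [-2.76, 2.76], [-0.86, 1.69], [-1.03, 1.26], [-2.2, 2.34], [-1.47, 1.5], [-3.14, 3.14]. Speed limits (rad/s): [2.57, 2.57, 3.14, 3.14, 3.14, 3.14].

### API

Orientations are given as a unit quaternion [x, y, z, w].
In Python, from rig import env gives the robot as it stands. Calls block until the motion is done:
- env.move_pose(position, orientation): joint-space move of the TCP to a pose.
- env.move_straight(position, ori=None, max_speed=0.15, force_limit=None): straight line of the TCP; ori=None keeps the orientation; max_speed is the mean speed in m/s. With force_limit (N) it stops when the force on the tool has changed by that much, and returns True; else False.
- env.move_j(angles): joint-space move.
- env.move_gripper(opening, effort=None): finger opening in m; effort is the grip in N (None keeps the last); returns when the fingers have stopped.
- env.hold(seconds).
- env.inverse_kinematics(position, orientation): joint angles nearest the present ones, or None.
- env.read_state(): the state.
- env.capture(name): name is "scene" or "top" or "wrist"; returns a dict with "frame" (480x640x3 uint8, red, green, blue), "mtx" (3x3 intrinsics, pixels), "k1" (the pictures are not rectified: a ray, as slopes to the right and down, at radius r is drawn at 1 + k1 r^2 times it, then the intrinsics apply), "pose" (4x4, takes a point from camera to world coordinates); the wrist camera has in their place "hand_eye" (4x4, takes a point from camera to tool coordinates, whose origin is the TCP and whose axes are the tool frame's). Camera axes: x right, y up, looking along -z (the intrinsics and any distortion apply to the point x, -y, -z); pixel columns grow to the right and rows downward; lengths in m; the calibration is good to about 2 mm. A picture is of the moment at which its call begins: read the wrist's pose just before it. There is no depth.
A pose or a line that the arm cannot do raises env.PlanningError and nothing moves.
- env.hand_in(): hands the job in, once; it reports no verdict.
The state is a dict: "time": time; "q": joint angles; "dq": joint speeds; "effort": joint torques, N m; "tool_pos": TCP position; "orientation": TCP orientation; "wrist_force": force on the tool from outside, world axes, zero at the start; "torque": the same for the moment, N m; "grip_width": finger opening in m.
Only numpy, scipy, OpenCV 4.12 (cv2) and the standard library are available. Lean on these libraries where they do the work, as an engineer would, in place of code of your own. Each camera call takes 0.05 s, during which the arm holds its last target.

### The job

The paper cutter's knife case has four black roundels along its red top panel: three are dead and level with it, one is a slightly sunken, concealed catch. Feel lightly across the panel with the fingertips to find the catch and press it fully home, so that the drawer comes out by itself, then draw the hand clear. Do not press hard on the panel, do not touch the drawer, and leave everything else on the table where it stands.

Things in the scene. Friction and masses are not known exactly. Their poses are not given: they have to be found in the camera images.
- case: Flat wooden knife case fixed to the table, 130 mm (x) by 300 mm (y) by 70 mm high; its top is a flat red lacquered panel. Origin: centre of its underside, on the table; z up; x points away from the robot, to the drawer side (turned by up to 0.3 rad). On the panel's middle line, in a row along y, are four identical black roundels, 50 mm across, 60 mm apart: three dead ones and the catch.
- catch (a joint): How far the catch is pressed straight down, m: 0 as found, 0.006 fully home. It is one of the four roundels, drawn anew each time; feel for it. A 48 mm disc, its face 3 mm below the panel as found, 9 mm fully home. It resists with about 4 N from the first bit to the stop and stays where it is left; touches under 3 N do not move it.
- drawer: The case's drawer: dark wooden front, 282 x 48 mm, flush in the case's far (+x) side, cutting knives inside. Shut, its origin lies 8 mm straight above the case's origin; it moves along the case's +x. A linkage from the catch drives it out, 8 mm per mm of catch: 48 mm out when the catch is fully home. Not to be touched.
- roundel1 (a point): Centre of roundel 1 at the level of the red panel, 70 mm above the table; 90 mm to +y of the case's middle. It is either dead (solid, exactly level with the panel) or the catch (face 3 mm lower).
- roundel2 (a point): Centre of roundel 2 at the level of the red panel, 70 mm above the table; 30 mm to +y of the case's middle. It is either dead (solid, exactly level with the panel) or the catch (face 3 mm lower).
- roundel3 (a point): Centre of roundel 3 at the level of the red panel, 70 mm above the table; 30 mm to -y of the case's middle. It is either dead (solid, exactly level with the panel) or the catch (face 3 mm lower).
- roundel4 (a point): Centre of roundel 4 at the level of the red panel, 70 mm above the table; 90 mm to -y of the case's middle. It is either dead (solid, exactly level with the panel) or the catch (face 3 mm lower).
- seal: Stone seal, 30 x 30 x 57 mm, pale marble, standing near the case on the robot's side. Loose; origin at its underside, in the centre. Leave it alone.
- dish: Small white bowl, 72 mm across, 26 mm high, near the case on the robot's side. Loose; origin at its underside, in the centre. Leave it alone.
- weight: Dark wooden paperweight bar, 160 x 28 x 18 mm with a 10 mm brass stud, lying beside the case's +y end. Loose; origin at its underside, in the centre. Leave it alone.
- paste: Cream paste jar, 54 mm across, 75 mm high, beside the case's -y end. Loose; origin at its underside, in the centre. Leave it alone.
- brush_pot: Blue ceramic pot of brushes, 80 mm across, about 225 mm high with the brushes, on the right of the table. Loose; origin at its underside, in the centre. Leave it alone.
- spool: Red ribbon spool, 64 mm across, 40 mm high, on the left of the table. Loose; origin at its underside, in the centre. Leave it alone.
- scissors: Steel scissors lying flat, about 190 mm long, on the right of the table. Loose; origin at its underside, near the pivot. Leave it alone.

How it is judged:
At the end, for the whole second after the job is handed in: The catch is down by at least 4.8 of its 6 mm and the drawer has come out by at least 36 mm (value of joint catch above 0.0048 m and x of drawer in the frame of case above 0.036 m); the robot touches nothing.
It fails at once if the drawer is pulled or pushed by the robot (over 2 N) (contact force between any of the fingers, the arm and drawer above 2 N).
It fails at once if the case or its red panel is pressed with more than 60 N (contact force between the fingers and case above 60 N).
It fails at once if a bystander is moved by over 20 mm, or lifted off the table (10 mm) (distance of any of seal, dish, weight, paste, brush_pot, spool, scissors from where it was at the start of the episode above 0.02 m or height (world z) of any of seal, dish, weight, paste, brush_pot, spool, scissors above 0.01 m).
It also fails if it takes over 45 s, if anything falls off the work surface, if the arm or the gripper's body presses on something with over 40 N, if the wrist force passes 120 N, or if a joint passes its speed limit or range.

## Working session

There is one attempt and no reset: what is moved stays moved. The work goes in short steps, each a Python script; the robot and the scene stay as the last script left them, time stands still between calls to the robot, and variables do not carry over. Pictures are saved under pics/ and viewed, and the job is handed in when it is done.

```bash
ls; mkdir -p pics; python3 - <<'E'
from rig import env
import cv2,numpy as np
for n in("scene","top"):
    c=env.capture(n); cv2.imwrite(f"pics/{n}0.png",c["frame"][:,:,::-1]); print(n,c["mtx"].tolist(),c["k1"],np.round(c["pose"],3).tolist())
s=env.read_state();print(s)
E
```

```text
pics
scene [[539.7556178344993, 0.0, 319.9616723919818], [0.0, 539.7556178344993, 235.2108119484874], [0.0, 0.0, 1.0]] -0.02849732921628406 [[-0.426, -0.743, 0.517, 1.103], [0.905, -0.343, 0.252, 0.307], [-0.01, 0.575, 0.818, 1.041], [0.0, 0.0, 0.0, 1.0]]
top [[620.2603759947108, 0.0, 320.99176423781927], [0.0, 620.2603759947108, 252.8609150694067], [0.0, 0.0, 1.0]] -0.14043317524704116 [[-0.008, 0.987, -0.161, 0.225], [-1.0, -0.009, -0.0, 0.003], [-0.002, 0.161, 0.987, 1.742], [0.0, 0.0, 0.0, 1.0]]
{'time': 0.1, 'q': array([1.09940055e+00, 3.13942334e-01, 4.50551609e-02, 1.30360194e+00,
       3.59535376e-05, 1.43120246e+00]), 'dq': array([ 9.93561024e-04, -7.16723354e-04,  4.95812405e-03,  2.41002955e-03,
        8.82135308e-04,  8.71094218e-05]), 'effort': array([ 2.83096204e-03, -4.81723487e+01,  2.99245334e+01,  1.27376779e-02,
       -1.24047460e-04,  1.38458887e-06]), 'tool_pos': array([0.18708327, 0.5432139 , 0.23047305]), 'orientation': array([ 8.14170211e-01,  5.80625655e-01, -7.59083837e-04,  3.74827999e-04]), 'wrist_force': array([-0.78533379,  0.4344859 , -0.0209173 ]), 'torque': array([ 0.02411096, -0.01463811,  0.02809065]), 'grip_width': 0.08548082984028496}
```

View pics/scene0.png

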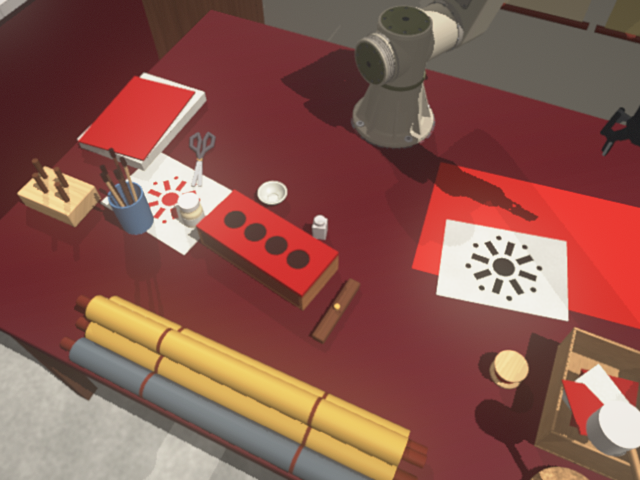

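View pics/top0.png

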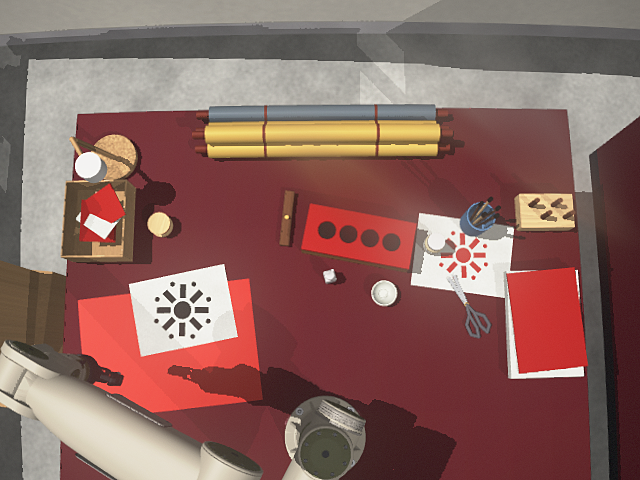

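The scene picture shows the red case with four roundels at about (235,219), (256,232), (277,245) and (298,259). In the top picture they are at about (327,230) to (391,242). Nothing stands on the panel. Next I'll turn these pixels into positions.

```bash
cat > h.py <<'E'
import cv2,numpy as np
def ray_plane(c,uv,z,pose=None):
    K=c["mtx"];P=c["pose"] if pose is None else pose
    p=cv2.undistortPoints(np.array(uv,float).reshape(-1,1,2),K,np.array([c["k1"],0,0,0,0.])).reshape(-1,2)
    d=np.c_[p[:,0],-p[:,1],-np.ones(len(p))]@P[:3,:3].T
    o=P[:3,3]; return o+d*((z-o[2])/d[:,2])[:,None]
def roundels(img,roi,amin=100,amax=30000):
    hsv=cv2.cvtColor(img,cv2.COLOR_RGB2HSV)
    x0,y0,x1,y1=roi
    m=((hsv[...,2]<90)).astype(np.uint8)
    mm=np.zeros_like(m);mm[y0:y1,x0:x1]=m[y0:y1,x0:x1]
    out=[]
    for k in cv2.findContours(mm,cv2.RETR_LIST,cv2.CHAIN_APPROX_NONE)[0]:
        a=cv2.contourArea(k)
        if amin<a<amax and len(k)>5:
            (cx,cy),ax,_=cv2.fitEllipse(k)
            if a>0.85*np.pi/4*ax[0]*ax[1] and min(ax)>.5*max(ax): out.append((cx,cy,ax[0],ax[1]))
    return out
E
python3 - <<'E'
from rig import env
from h import *
for n,roi in(("scene",(215,200,320,275)),("top",(312,215,408,256))):
    c=env.capture(n); r=roundels(c["frame"],roi)
    print(n,np.round(r,1).tolist()); P=ray_plane(c,[x[:2] for x in r],.07); print(P.round(4).tolist())
E
```

```text
scene [[297.7, 258.9, 16.1, 19.7], [275.8, 245.0, 15.9, 19.8], [254.9, 231.8, 14.7, 18.9]]
[[0.565, -0.0094, 0.07], [0.553, -0.0685, 0.07], [0.5412, -0.1271, 0.07]]
top [[326.5, 229.8, 15.8, 15.9]]
[[0.5625, -0.0121, 0.07]]
```

```bash
cat >> h.py <<'E'
from scipy.spatial.transform import Rotation as Ro
yaw=-0.2
def down(yaw):
    y=np.array([-np.sin(yaw),np.cos(yaw),0]); z=np.array([0,0,-1.]); return Ro.from_matrix(np.c_[y,np.cross(z,y),z]).as_quat()
E
python3 - <<'E'
from rig import env
from h import *
env.move_gripper(0.0)
env.move_pose([.50,-.10,.30],down(yaw))
env.hold(.3)
s=env.read_state(); T=np.eye(4);T[:3,:3]=Ro.from_quat(s["orientation"]).as_matrix();T[:3,3]=s["tool_pos"]
c=env.capture("wrist"); P=T@c["hand_eye"]
cv2.imwrite("pics/w1.png",c["frame"][:,:,::-1])
r=roundels(c["frame"],(0,0,640,480),1000)
print(s["time"],s["tool_pos"],s["wrist_force"],s["grip_width"]);print(np.round(r,1).tolist())
if r: print(ray_plane(c,[x[:2] for x in r],.07,P).round(4).tolist())
c=env.capture("scene");cv2.imwrite("pics/s1.png",c["frame"][:,:,::-1])
E
```

```text
3.8167 [ 0.50008416 -0.09964177  0.29997268] [0.21568784 0.17840192 0.43614141] 1.2739423644096279e-05
[[405.3, 248.7, 40.1, 43.8], [350.4, 249.0, 41.7, 43.7], [295.2, 249.1, 41.9, 43.5], [240.0, 249.2, 41.3, 44.2]]
[[0.5635, -0.0101, 0.07], [0.5521, -0.0685, 0.07], [0.5404, -0.1271, 0.07], [0.5287, -0.1859, 0.07]]
```

View pics/w1.png

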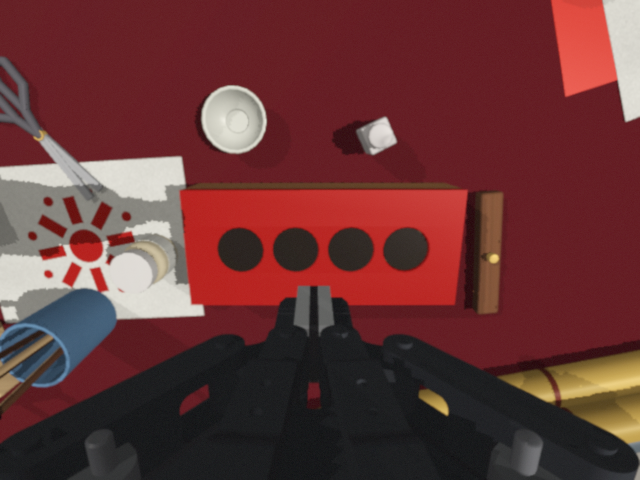

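View pics/s1.png

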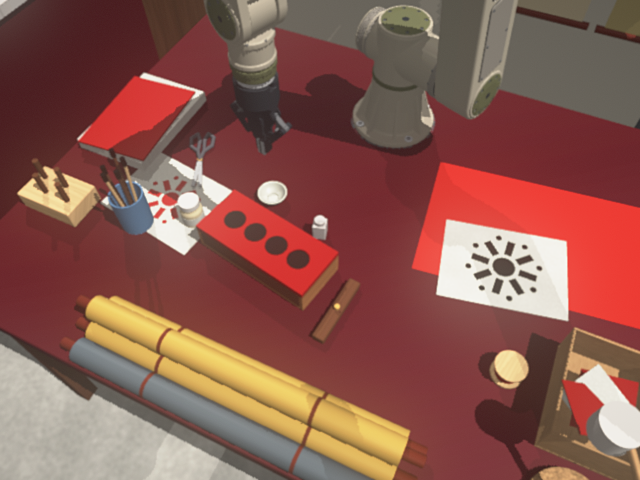

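The wrist camera shows all four roundels clearly at (405,249), (350,249), (295,249) and (240,249). The positions agree with the other two cameras to about 2–3 mm, and the shut fingers are well clear of everything. Next I'll feel each roundel lightly.

```bash
cat >> h.py <<'E'
R=np.array([[0.5635,-0.0101],[0.5521,-0.0685],[0.5404,-0.1271],[0.5287,-0.1859]])
E
python3 - <<'E'
from rig import env
from h import *
q=down(yaw)
env.move_pose([*R[0],.12],q)
for i in range(4):
    env.move_straight([*R[i],.083],q,max_speed=.1)
    env.hold(.2)
    f0=env.read_state()["wrist_force"]
    hit=env.move_straight([*R[i],.062],q,max_speed=.012,force_limit=2)
    s=env.read_state(); print(i+1,hit,s["time"],s["tool_pos"].round(4),(s["wrist_force"]-f0).round(2),flush=True)
    env.move_straight([*R[i],.083],q,max_speed=.06)
E
```

```text
1 True 6.7083 [ 0.5633 -0.0101  0.0666] [ 0.33 -0.18  1.15]
2 True 9.1583 [ 0.5521 -0.0685  0.0701] [-0.71 -0.5   4.91]
3 True 11.5583 [ 0.5404 -0.1271  0.0701] [-0.94 -0.5   3.97]
4 True 13.9583 [ 0.5287 -0.1859  0.0701] [-0.53 -0.04  4.94]
```

Roundel 1 stopped the fingers at 66.6 mm and the other three at 70.1 mm, so roundel 1 is the catch. Next I'll press it to the stop with a guarded move.

```bash
python3 - <<'E'
from rig import env
from h import *
q=down(yaw)
env.move_straight([*R[0],.083],q,max_speed=.12)
env.hold(.2)
hit=env.move_straight([*R[0],.0595],q,max_speed=.015,force_limit=15)
s=env.read_state(); print(hit,s["time"],s["tool_pos"].round(4),s["wrist_force"].round(2))
env.hold(.3); s=env.read_state(); print(s["tool_pos"].round(4),s["wrist_force"].round(2))
env.move_straight([*R[0],.14],q,max_speed=.1)
env.move_pose([.45,-.05,.30],q)
env.hold(.3); s=env.read_state(); print(s["time"],s["tool_pos"].round(4),s["wrist_force"].round(2))
T=np.eye(4);T[:3,:3]=Ro.from_quat(s["orientation"]).as_matrix();T[:3,3]=s["tool_pos"]
for n in("scene","top"):
    c=env.capture(n);cv2.imwrite(f"pics/{n}2.png",c["frame"][:,:,::-1])
    x0,y0=(190,180) if n=="scene" else (270,170)
    cv2.imwrite(f"pics/{n}2c.png",cv2.resize(c["frame"][y0:y0+140,x0:x0+190,::-1],None,fx=4,fy=4))
E
```

```text
False 17.8917 [ 0.5639 -0.0101  0.0609] [-2.57  0.11 11.63]
[ 0.5639 -0.0102  0.061 ] [-3.79  0.89 11.42]
20.2667 [ 0.4501 -0.0497  0.2987] [ 0.29 -0.16  0.47]
```

View pics/top2c.png

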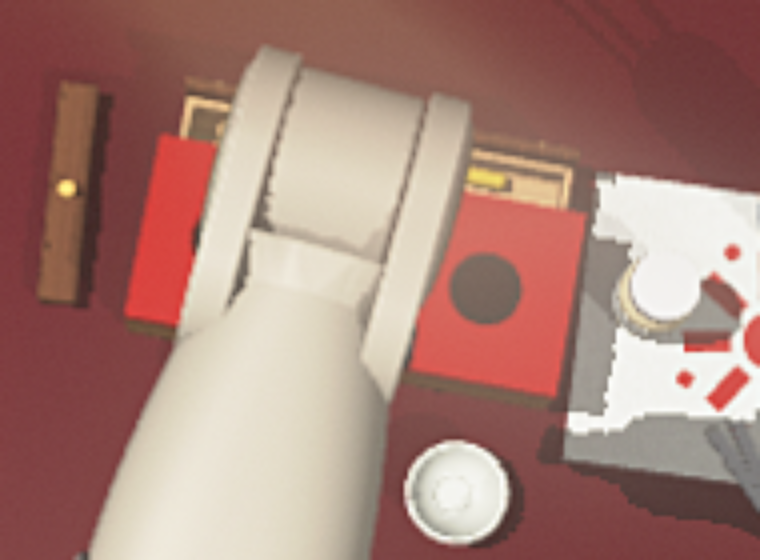

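View pics/scene2c.png

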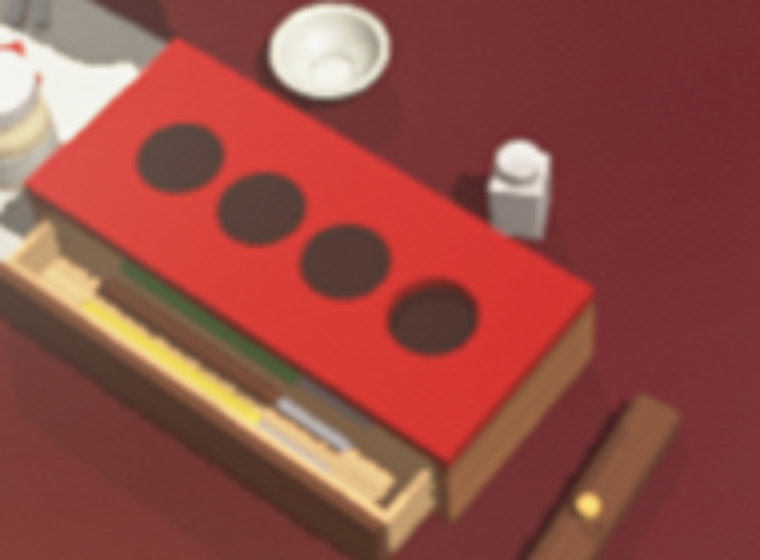

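The scene crop shows roundel 1, at (433,317) in the crop, sunk deep, and the drawer standing out along the case's whole length. The bystanders are where they were, and the hand is clear. At z = 61.0 mm the fingertips held at about 11 N against the stop, so the catch is home.

```bash
python3 - <<'E'
from rig import env
env.hand_in()
E
```

```text
the job is handed in; nothing more can be done
```

The catch was roundel 1, at the case's +y end. I pressed it fully home, the drawer came out by itself, and I drew the hand clear and handed the job in at about 20 s.

- **Finding it:** I located the four roundels with the cameras, which agreed to about 2–3 mm. Feeling lightly with the shut fingertips, I was stopped at 66.6 mm on roundel 1 and at 70.1 mm on the other three. The highest force I read while feeling was about 5 N, though the limit I set was 2 N.
- **Pressing it:** The fingers stopped at 61.0 mm with about 11–12 N, which matches the face height of the catch fully home.
- **Last checks:** The pictures showed roundel 1 deeply sunk and the drawer standing well out. The seal, dish, weight and paste jar looked unmoved. The wrist force was back near zero with the hand about 0.3 m up.
- **Not checked:** I didn't measure how far the drawer came out. I also didn't look again at the brush pot, spool and scissors, though the hand never went near them.

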